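Feel a plate gap with a taper blade

TASK

Swing the sprung lever of the gap gauge all the way to its stop, which advances the sliding plate, and let the lever spring back. Then draw the taper blade out of its wooden stand and slide it point down between the two upright plates until it drags snugly against both of them, without forcing it or letting its handle sit on the plates. Finish while still holding the blade there, and leave the spool, sanding block and glue bottle undisturbed.

Things in the scene. Friction and masses are not known exactly. Their poses are not given: they have to be found in the camera images.
- gap_gauge: Fixed gap gauge, grey bed 70 x 220 x 12 mm; origin at its underside's centre, z up. Along its y: clamped block with a sprung steel plate (left plate) at +y, a sliding aluminium carriage with the like plate (right plate) in the middle, dark lever at -y. The plates, 8 mm thick, 40 mm wide in x, 62 mm high, face each other across a gap along y; tops 90 mm above the table, 78 mm above the bed's top.
- left_edge (a point): Middle of the top edge of the left plate's gap face (it looks to the gauge's -y), 90 mm above the table; axes as the gauge's. The block that carries this plate is clamped by a screw, in a place that differs by up to 2 mm, so the gap differs too; its height does not.
- right_edge (a point): Middle of the top edge of the right plate's gap face (it looks to the gauge's +y), 90 mm above the table. It moves with the carriage. It is 18 to 25 mm from the left plate's face at the start, 5 to 8 mm once the carriage is advanced.
- carriage (a joint): Slide of the carriage, m: 0 to 0.005 at the start, grows as it moves to +y toward the left plate; about 0.0175 once the lever has been swung to its stop. It stays where it was pushed (18 N of friction).
- left_plate (a joint): Spring travel of the left plate on its clamped block, to the gauge's +y, m: 0 free, grows as the plate is pressed away from the gap, 0.008 at its stop; 3 N per mm.
- right_plate (a joint): Spring travel of the right plate on the carriage, to the gauge's -y, m: 0 free, grows as the plate is pressed away from the gap, 0.008 at its stop; 3 N per mm. With the blade centred, a downward push of about 6 N pushes each plate back 1 to 2 mm, which is snug; over 6 mm is forced.
- lever (a joint): Lever angle, rad: 0 at rest, 1.2 at its stop; it grows anticlockwise seen from above. Its spring takes it back to 0 when let go. About 8 N at its post swings it.
- lever_post (a point): Black upright post at the lever's free end, 14 mm in diameter, from 46 to 76 mm above the table; this point lies on its axis 60 mm above the table. At rest the post stands in front (-x) of the carriage and swings round the hinge to the gauge's -y, 88 mm as the crow flies.
- lever_hinge (a point): On the lever's vertical hinge axis, at the height of lever_post (60 mm above the table), 78 mm from the post's axis.
- stand: Fixed wooden block 80 x 70 x 72 mm with a slot in its top, in which the blade stands point down. Origin at the centre of its underside.
- blade: Taper blade: dark wooden handle 32 (x) x 18 (y) x 40 mm (z) with a steel wedge below it, 22 mm wide (x), 66 mm long, thickness (y) growing evenly from 3 mm at the point to 12.8 mm at the handle. Origin where wedge and handle meet; z points from point to handle. About 0.09 kg. It stands in the stand, axes parallel to the stand's, handle's underside on the block's top 72 mm above the table.
- blade_handle (a point): Centre of the blade's handle, 20 mm above the handle's underside; axes as the blade's. Grip it here across its 18 mm thickness (along y).
- blade_tip (a point): Middle of the blade's point, 66 mm below the handle's underside.
- spool: Bystander: wooden thread spool, 25 mm across, 29 mm high, standing; origin at its foot.
- sander: Bystander: flat purple sanding block, 34 x 64 x 10 mm, lying; origin at the underside.
- glue: Bystander: dark glue bottle with a white nozzle, 23 x 32 x 83 mm, standing; origin at its foot.

How it is judged:
On the way, in this order (a step that is already met when the one before it is completed fails the run):
1. the lever is swung to its stop (value of joint lever above 1.12 rad), for 0.05 s.
2. the lever is let go and back at rest, the carriage stays advanced (value of joint lever below 0.15 rad and value of joint carriage above 0.0165 m and contact force between the fingers and gap_gauge below 0.3 N), for 0.1 s.
3. the blade is held clear of its stand (height (world z) of blade_tip above 0.08 m and contact force between the fingers and blade above 2 N), for 0.1 s.
4. the blade drags snugly between both plates (value of joint left_plate between 0.0003 and 0.0045 m and value of joint right_plate between 0.0003 and 0.0045 m and z of blade_tip in the frame of left_edge between -0.063 and -0.012 m and x of blade_tip in the frame of left_edge between -0.012 and 0.012 m and angle between the z axis of blade_tip and the z axis of left_edge, either way round below 0.2 rad and contact force between the fingers and blade above 2 N and value of joint lever below 0.15 rad and value of joint carriage above 0.0165 m), for 0.2 s.
At the end, for the whole second after the job is handed in: Blade still gripped (2 N), at rest, upright within 0.2 rad, point 12-63 mm below the plate tops and within 12 mm of mid-width; it has pushed each sprung plate back 0.3-4.5 mm; lever at rest (under 0.15 rad), carriage advanced over 16.5 mm (all of step 4 and linear speed of blade below 0.01 m/s); the arm keeps its last pose, push and grip.
It fails at once if the blade is forced: a plate is pushed back more than 6 mm (value of joint any of left_plate, right_plate above 0.006 m).
It fails at once if the wooden thread spool is moved more than 30 mm (distance of spool from where it was at the start of the episode above 0.03 m).
It fails at once if the sanding block is moved more than 30 mm (distance of sander from where it was at the start of the episode above 0.03 m).
It fails at once if the glue bottle is moved more than 30 mm (distance of glue from where it was at the start of the episode above 0.03 m).
It also fails if it takes over 56 s, if anything falls off the work surface, if the arm or the gripper's body presses on something with over 40 N, if the wrist force passes 120 N, or if a joint passes its speed limit or range.

ROBOT

A 6-joint arm with a two-finger parallel gripper is mounted at the origin on a cart in front of the work surface, level with it; the furniture and walls round the work are solid. World frame = base frame: x ahead of the robot, y to its left, z up, the work surface at z = 0. Lengths are in m, angles in rad, forces in N, time in s.
With the tool pointing down it reaches from about 0.375 to 0.975 m from the base axis. Payload 3.8 kg.
Tool frame: the origin (TCP) lies at the very end of the fingers, on their centre line; the grasp point (between the pads) lies 19 mm behind it; z points along the fingers, y is the line along which they close (so a half turn about z gives the same grasp; the last joint's range is limited). The gripper opens to 85 mm and grips with 20 to 120 N. Pads are 22 mm wide; open, the fingers measure 114 mm over their backs; the gripper's body (76 mm by 85 mm) begins 54 mm behind the grasp point. The pads swing forward as they close: fully open they stand 13 mm farther back than shut.
Start: joints at [1.168, 0.264, 1.604, -0, 1.274, -0.037], TCP at [0.241, 0.63, 0.231] pointing down, gripper open.
Joint ranges: [-2.63, 2.63], [-0.94, 2.18], [0.31, 2.57], [-1.31, 4.45], [0, 2.66], [-2.55, 2.55]. Speed limits (rad/s): [2.57, 2.57, 3.14, 3.14, 3.14, 3.14].

INTERFACE

Orientations are given as a rotation vector (axis times angle).
In Python, from workcell import monitor, viewer, workorder gives the robot as it stands.
- The arm moves only by the tool jog_arm, never from a script. Its argument "commands" is a list of rows, each an object with "travel": the shift along the tool's x, y, z in mm, a list of three; "rot": the turn, a rotation vector about the tool's x, y, z in degrees, a list of three; "claw": the closure in counts, from 0 (fully open) to 255 (shut). A call has exactly 5 rows; each row shifts and turns the commanded pose from where the row before left it, along the tool's axes as they then stand; what a row does not reach is not made up. A row lasts 1/10 s, in which the tool goes at most 50 mm and 8.59 degrees, less where a joint would pass 70% of its speed; a pose out of reach is approached as far as the arm can. A call is refused whole if a number of a shift passes 50 or a number of a turn 8.59, either way. A call with a gripper value outside its range is refused whole. The fingers move at their own pace and stop on an object; "force" is the grip in N (left out, the last holds). Time passes only in rows, so rows that do not move let the fingers close, or fill a call up. It gives the time, the measured TCP pose, the force, the opening and the grip force at its end, in the units of the state.
- monitor.read_state(): the state, without advancing time (a new reading comes with each control period).
- viewer.read_camera(name): name is "scene" or "side" or "wrist"; returns a dict with "color" (400x640x3 uint8, blue, green, red), "camera_matrix" (3x3 intrinsics, pixels), "R" (3x3) and "t" (3): a world point X has camera coordinates R X + t. Camera axes: x right, y down, z forward; pixel columns grow to the right and rows downward; lengths in m; the calibration is good to about 2 mm. The wrist camera is an equidistant fisheye: a pixel r from the principal point sees the ray r / f radians off the axis. A picture is of the moment at which its call begins. There is no depth.
- workorder.finish_job(): hands the job in; it is judged then, once.
The state is a dict: "time": time; "q": joint angles; "joint_vel": joint speeds; "joint_torque": joint torques, N m; "tool_pos": TCP position; "tcp_rot": TCP orientation; "wrist_force": force on the tool from outside, world axes, zero at the start; "torque": the same for the moment, N m; "width": opening from 0.0 (shut) to 1.0 (fully open); "grip_force": force on a finger pad.
Only numpy, scipy, OpenCV 4.12 (cv2) and the standard library are available. Lean on these libraries where they do the work, as an engineer would, in place of code of your own. Each camera call takes 0.05 s, during which the arm holds its last target. There are 200 camera calls.

## Working session

There is one attempt and no reset: what is moved stays moved. The work goes in short steps, Python scripts to look and compute and a tool call to move; the robot and the scene stay as the last step left them, time stands still between calls to the robot, and variables do not carry over. Pictures are saved under pics/ and viewed, at most 10 in all, crops included, and the job is handed in when it is done.

Besides the shell and the picture viewer there is one more tool, called after "Emit:" by a JSON object that holds its "fn" and its "kwargs". jog_arm: Moves the arm, as the interface text tells. Its arguments: {"type":"object","properties":{"commands":{"type":"array","items":{"type":"object","properties":{"travel":{"type":"array","items":{"type":"number"}},"rot":{"type":"array","items":{"type":"number"}},"claw":{"type":"number"}}}},"force":{"type":"number"}},"required":["commands"]}

```bash
ls; mkdir -p pics
python3 - <<'E'
from workcell import monitor, viewer
import cv2,pickle
s=monitor.read_state();print(s)
d={}
for n in("scene","side","wrist"):
    d[n]=viewer.read_camera(n);cv2.imwrite(f"pics/{n}0.png",d[n]["color"]);print(n,d[n]["camera_matrix"],d[n]["R"],d[n]["t"])
pickle.dump(d,open("c0.pkl","wb"))
E
```

```text
pics
{'time': 0.0, 'q': array([ 1.16809570e+00,  2.64769113e-01,  1.60538463e+00,  2.06983151e-06,
        1.27369365e+00, -3.69238513e-02]), 'joint_vel': array([-0.00041974, -0.00154729, -0.00016209,  0.00020403,  0.00040829,
        0.00074897]), 'joint_torque': array([-1.51426819e-03, -5.15133083e+01, -3.67303741e+01, -7.53200169e-06,
        1.29313741e-02,  7.63555107e-06]), 'tool_pos': array([0.24115855, 0.6296638 , 0.22994553]), 'tcp_rot': array([-0.57127399, -3.08871131,  0.0034553 ]), 'wrist_force': array([0.73867756, 0.30920397, 0.23802582]), 'torque': array([-0.0110107 ,  0.04280027, -0.02636887]), 'grip_force': 0.0, 'width': 0.9988296196642708}
scene [[496.39884778   0.         318.59585179]
 [  0.         496.39884778 191.26108555]
 [  0.           0.           1.        ]] [[ 0.4312164  -0.90204233 -0.01928861]
 [-0.52788644 -0.23490053 -0.81618481]
 [ 0.73170234  0.36213447 -0.57746888]] [-0.26835986  0.30063997  0.97054554]
side [[386.11758432   0.         323.58768521]
 [  0.         386.11758432 199.30339864]
 [  0.           0.           1.        ]] [[-0.99987019 -0.01545823 -0.00454324]
 [-0.00384813  0.5029316  -0.86431765]
 [ 0.01564576 -0.86418797 -0.5029258 ]] [0.44842972 0.12140086 1.10483848]
wrist [[309.70691629   0.         315.37644029]
 [  0.         309.70691629 197.92359106]
 [  0.           0.           1.        ]] [[ 0.35772516  0.93382198 -0.00303732]
 [ 0.89953737 -0.34371459  0.26961601]
 [ 0.25072939 -0.09918062 -0.96296312]] [-0.67319041 -0.03536991  0.37964586]
```

View pics/scene0.png

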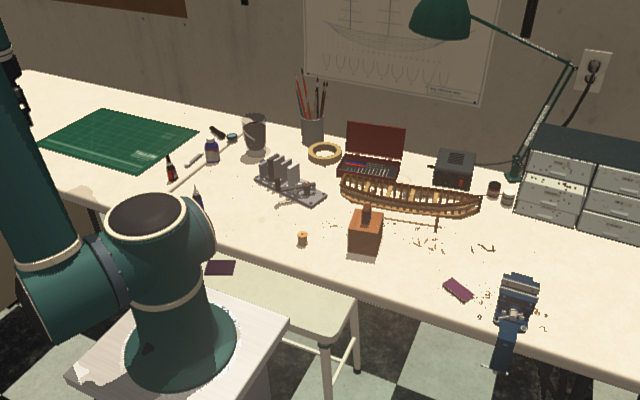

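View pics/side0.png

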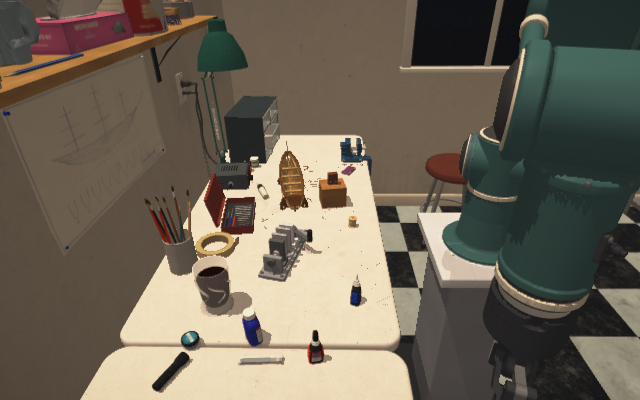

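Run:
```python
import cv2
a=cv2.imread("pics/scene0.png")[140:260,240:400];cv2.imwrite("pics/sc1.png",cv2.resize(a,None,fx=5,fy=5,interpolation=cv2.INTER_CUBIC))
a=cv2.imread("pics/side0.png")[165:285,250:370];cv2.imwrite("pics/si1.png",cv2.resize(a,None,fx=5,fy=5,interpolation=cv2.INTER_CUBIC))
```

```text
(no output)
```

View pics/sc1.png

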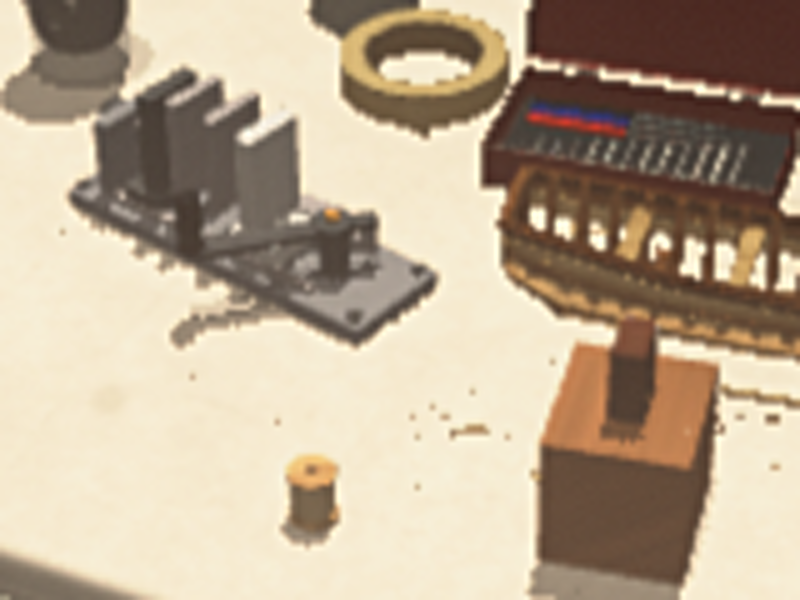

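View pics/si1.png

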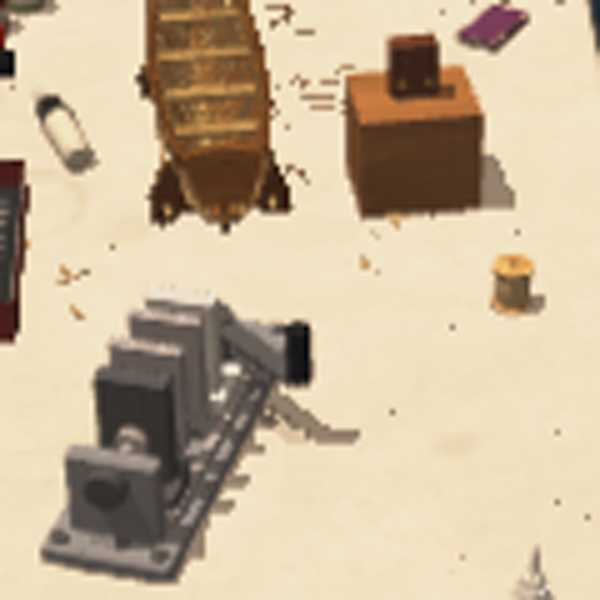

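```bash
cat > h.py <<'E'
import numpy as np,pickle
from scipy.optimize import least_squares
def proj(c,X):
    p=np.atleast_2d(X)@c["R"].T+c["t"];K=c["camera_matrix"]
    return p[:,:2]/p[:,2:]*K[0,0]+K[:2,2]
def fish(c,X):
    p=np.atleast_2d(X)@c["R"].T+c["t"];K=c["camera_matrix"]
    r=np.linalg.norm(p[:,:2],axis=1);th=np.arctan2(r,p[:,2])
    return p[:,:2]*(th/r)[:,None]*K[0,0]+K[:2,2]
def ray(c,uv,z,f=False):
    K=c["camera_matrix"];d=(np.array(uv,float)-K[:2,2])/K[0,0]
    if f: r=np.linalg.norm(d);v=np.r_[d/r*np.sin(r),np.cos(r)]
    else: v=np.r_[d,1]
    v=c["R"].T@v;o=-c["R"].T@c["t"];return o+v*(z-o[2])/v[2]
def W(p,L):
    c,s=np.cos(p[2]),np.sin(p[2]);L=np.atleast_2d(L)
    return np.c_[p[0]+c*L[:,0]-s*L[:,1],p[1]+s*L[:,0]+c*L[:,1],L[:,2]]
def fit(obs,p0,pf={}):
    # obs: list (cam, local pt, uv)
    f=lambda p:np.concatenate([(pf.get(id(c),proj)(c,W(p,L))[0]-uv) for c,L,uv in obs])
    r=least_squares(f,p0);return r.x,r.fun.reshape(-1,2)
E
python3 - <<'E'
from h import *
d=pickle.load(open("c0.pkl","rb"));A=d["scene"];B=d["side"]
a=lambda x,y:np.array([240+(x+.5)/5-.5,140+(y+.5)/5-.5])
b=lambda x,y:np.array([250+(x+.5)/5-.5,165+(y+.5)/5-.5])
m=lambda x,y,z:np.array([x,y,z])/1e3
og=[(A,m(-35,110,12),a(72,193)),(A,m(-35,-110,12),a(358,332)),(A,m(35,-110,12),a(437,274)),(B,m(35,110,12),b(43,548)),(B,m(-35,110,12),b(175,572))]
os=[(A,m(40,35,72),a(575,345)),(A,m(40,-35,72),a(718,368)),(A,m(-40,-35,72),a(692,468)),(A,m(-40,35,72),a(541,445)),(B,m(40,35,72),b(357,125)),(B,m(-40,35,72),b(483,113)),(B,m(40,-35,72),b(345,78)),(B,m(-40,-35,72),b(462,65))]
for o in(og,os):
    p,r=fit(o,[.6,0,0]);print(p,np.degrees(p[2]));print(r.round(1).tolist())
print("post",ray(A,a(190,195),.076),ray(B,b(299,325),.076),"hinge top",ray(A,a(333,215),.07))
print("spool",ray(A,a(313,468),.029),"glue side",ray(B,(356,302),0))
E
```

```text
[ 0.55218786  0.05810288 -0.2342652 ] -13.422406981063233
[[-1.8, 0.2], [0.0, 0.6], [0.6, -0.1], [-0.4, -0.4], [-0.5, -0.6]]
[ 0.42476509 -0.218296    0.18043378] 10.338094054709792
[[0.0, -0.1], [0.2, -0.5], [-0.3, 0.6], [-0.4, 0.5], [0.4, -0.2], [-0.2, 0.2], [-0.5, -0.7], [-0.4, -0.0]]
post [0.49063876 0.05495    0.076     ] [0.48510039 0.05333648 0.076     ] hinge top [ 0.51228293 -0.01816166  0.07      ]
spool [ 0.36828455 -0.07831271  0.029     ] glue side [0.36891321 0.2393761  0.        ]
```

View pics/wrist0.png

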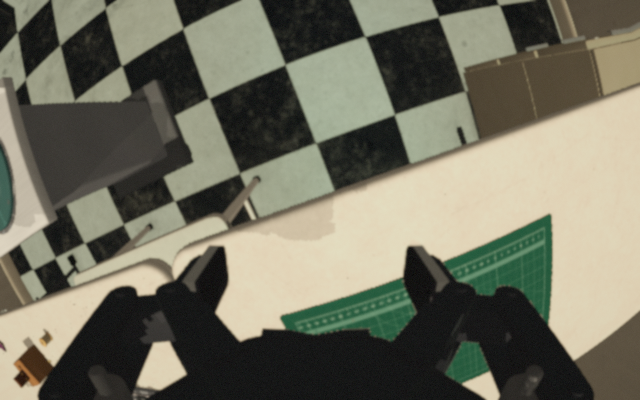

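```bash
cat >> h.py <<'E'
from scipy.spatial.transform import Rotation as Ro
def goto(s,pos,yaw):
    "print travel in tool axes (after rot about tool z) to reach pos with tool y axis at yaw+90 deg"
    R=Ro.from_rotvec(s["tcp_rot"]).as_matrix()
    tgt=np.array([[-np.cos(yaw),-np.sin(yaw),0],[-np.sin(yaw),np.cos(yaw),0],[0,0,-1]]).T
    tgt=np.c_[[-np.cos(yaw),-np.sin(yaw),0],[-np.sin(yaw),np.cos(yaw),0],[0,0,-1]]
    rv=np.degrees(Ro.from_matrix(R.T@tgt).as_rotvec());d=tgt.T@(np.array(pos)-s["tool_pos"])*1e3
    print("rot",rv.round(2),"travel",d.round(1));return rv,d
E
python3 - <<'E'
from h import *
from workcell import monitor
s=monitor.read_state();d=pickle.load(open("c0.pkl","rb"));c=d["wrist"]
o=-c["R"].T@c["t"];R=Ro.from_rotvec(s["tcp_rot"]).as_matrix()
print("cam in tool",R.T@(o-s["tool_pos"]),"axes",(c["R"]@R).round(3))
g=[.552,.058,-.2343]
goto(s,W(g,[.05,.01,.23])[0],g[2])
E
```

```text
cam in tool [ 0.06827129 -0.00034766 -0.1428415 ] axes [[-0.     1.     0.001]
 [-0.963  0.    -0.27 ]
 [-0.27  -0.001  0.963]]
rot [-0.1  -0.01 -7.54] travel [-4.85e+02 -4.74e+02  2.00e-01]
```

Emit:
{"fn": "jog_arm", "kwargs": {"commands": [{"travel": [0, 0, 0], "rot": [-0.1, 0, -7.54], "claw": 255}, {"travel": [-35, -34, 0], "rot": [0, 0, 0], "claw": 255}, {"travel": [-35, -34, 0], "rot": [0, 0, 0], "claw": 255}, {"travel": [-35, -34, 0], "rot": [0, 0, 0], "claw": 255}, {"travel": [-35, -34, 0], "rot": [0, 0, 0], "claw": 255}]}}

```text
time: 0.65
tool_pos: [0.3465, 0.4639, 0.2306]
tcp_rot: [0.366, 3.12, 0.002]
wrist_force: [0.7, 0.3, 0.1]
width: 0.142
grip_force: 0.0
```

Emit:
{"fn": "jog_arm", "kwargs": {"commands": [{"travel": [-35, -34, 0], "rot": [0, 0, 0], "claw": 255}, {"travel": [-35, -34, 0], "rot": [0, 0, 0], "claw": 255}, {"travel": [-35, -34, 0], "rot": [0, 0, 0], "claw": 255}, {"travel": [-35, -34, 0], "rot": [0, 0, 0], "claw": 255}, {"travel": [-35, -34, 0], "rot": [0, 0, 0], "claw": 255}]}}

```text
time: 1.15
tool_pos: [0.4773, 0.2577, 0.2306]
tcp_rot: [0.367, 3.12, 0.003]
wrist_force: [0.9, -0.3, 0.1]
width: 0.001
grip_force: 0.0
```

Emit:
{"fn": "jog_arm", "kwargs": {"commands": [{"travel": [-35, -34, 0], "rot": [0, 0, 0], "claw": 255}, {"travel": [-35, -34, 0], "rot": [0, 0, 0], "claw": 255}, {"travel": [-35, -34, 0], "rot": [0, 0, 0], "claw": 255}, {"travel": [-35, -34, 0], "rot": [0, 0, 0], "claw": 255}, {"travel": [0, 0, 0], "rot": [0, 0, 0], "claw": 255}]}}

```text
time: 1.65
tool_pos: [0.5839, 0.0897, 0.2303]
tcp_rot: [0.376, 3.117, -0.001]
wrist_force: [0.5, 0.2, 0.1]
width: -0.002
grip_force: 0.0
```

Run:
```python
from h import *
from workcell import monitor,viewer
import cv2
s=monitor.read_state();print(s["time"],s["tool_pos"],s["wrist_force"])
c=viewer.read_camera("wrist");pickle.dump(c,open("w1.pkl","wb"))
g=[.552,.058,-.2343]
goto(s,W(g,[.05,.01,.23])[0],g[2])
cv2.imwrite("pics/w1.png",cv2.resize(c["color"][0:300,120:520],None,fx=2,fy=2,interpolation=cv2.INTER_CUBIC))
```

```text
1.65 [0.58392786 0.08967237 0.23025584] [0.5400573  0.23080051 0.09484866]
rot [-0.01  0.1  -0.32] travel [-26.3 -28.2   0.3]
```

View pics/w1.png

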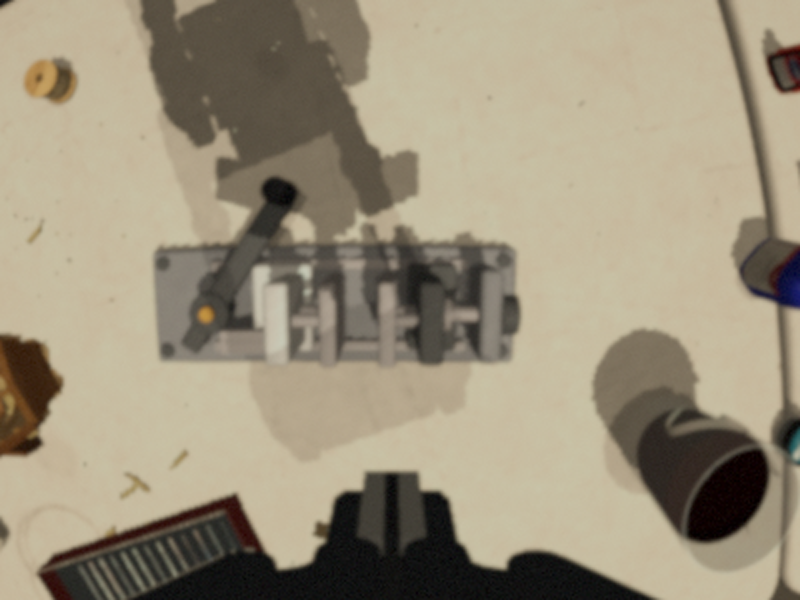

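Run:
```python
from h import *
from workcell import monitor
s=monitor.read_state();c=pickle.load(open("w1.pkl","rb"))
a=lambda x,y:np.array([120+(x+.5)/2-.5,(y+.5)/2-.5])
m=lambda x,y,z:np.array([x,y,z])/1e3
o=[(c,m(-35,-110,12),a(153,248)),(c,m(-35,110,12),a(515,246)),(c,m(35,110,12),a(514,361)),(c,m(35,-110,12),a(160,362))]
p,r=fit(o,[.55,.06,-.23],{id(c):fish});print(p,np.degrees(p[2]),r.round(1).tolist())
loc=lambda X:((X[:2]-p[:2])@np.array([[np.cos(p[2]),-np.sin(p[2])],[np.sin(p[2]),np.cos(p[2])]])*1e3).round(1)
for n,u,z in(("post",(280,190),.076),("hinge",(206,315),.06),("rp near",(338,288),.09),("rp far",(338,362),.09),("lp near",(380,283),.09),("lp far",(380,363),.09)):
    X=ray(c,a(*u),z,True);print(n,X.round(4),loc(X))
np.save("g.npy",p)
# pusher start
for q in([-.061,.012,.23],[-.061,.012,.052]): goto(s,W(p,q)[0],p[2])
```

```text
[ 0.55178678  0.05995832 -0.24345406] -13.948890016475259 [[-0.8, 0.7], [1.6, -0.4], [-0.1, 0.2], [-0.9, -0.3]]
post [0.4867 0.0582 0.076 ] [-62.8 -17.4]
hinge [5.367e-01 5.000e-04 6.000e-02] [ -0.3 -61.3]
rp near [0.5388 0.075  0.09  ] [-16.2  11.4]
rp far [0.5725 0.0661 0.09  ] [18.6 11. ]
lp near [0.5412 0.0942 0.09  ] [-18.5  30.7]
lp far [0.5777 0.0852 0.09  ] [19.  30.7]
rot [ 0.07 -0.03  0.25] travel [ 83.  -26.6   0. ]
rot [ 0.07 -0.03  0.25] travel [ 83.  -26.6 178. ]
```

Emit:
{"fn": "jog_arm", "kwargs": {"commands": [{"travel": [43, -13, 0], "rot": [0, 0, 0.25], "claw": 255}, {"travel": [42, -13.5, 20], "rot": [0, 0, 0], "claw": 255}, {"travel": [0, 0, 48], "rot": [0, 0, 0], "claw": 255}, {"travel": [0, 0, 48], "rot": [0, 0, 0], "claw": 255}, {"travel": [0, 0, 48], "rot": [0, 0, 0], "claw": 255}]}}

```text
time: 2.2
tool_pos: [0.492, 0.0906, 0.0659]
tcp_rot: [0.371, 3.117, 0.004]
wrist_force: [1.0, -0.4, -0.0]
width: 0.001
grip_force: 0.0
```

Emit:
{"fn": "jog_arm", "kwargs": {"commands": [{"travel": [0, 0, 14], "rot": [0, 0, 0], "claw": 255}, {"travel": [0, 0, 0], "rot": [0, 0, 0], "claw": 255}, {"travel": [0, -8, 0], "rot": [0, 0, 0], "claw": 255}, {"travel": [0, -5, 0], "rot": [0, 0, 0], "claw": 255}, {"travel": [0, -5, 0], "rot": [0, 0, 0], "claw": 255}]}}

```text
time: 2.7
tool_pos: [0.4903, 0.0719, 0.0549]
tcp_rot: [0.375, 3.115, 0.005]
wrist_force: [-1.9, 2.1, 0.7]
width: 0.001
grip_force: 1.4
```

Run:
```python
from h import *
from workcell import monitor
s=monitor.read_state();p=np.load("g.npy");print(s["tool_pos"],s["wrist_force"])
goto(s,W(p,[-.063,-.006,.052])[0],p[2])
```

```text
[0.49025313 0.07188716 0.05490558] [-1.86015868  2.14531322  0.6725083 ]
rot [0.22 0.21 0.24] travel [ 0.4 -2.7  2.9]
```

Emit:
{"fn": "jog_arm", "kwargs": {"commands": [{"travel": [8, -15, 0], "rot": [0, 0, 0], "claw": 255}, {"travel": [4, -15, 0], "rot": [0, 0, 0], "claw": 255}, {"travel": [1, -15, 0], "rot": [0, 0, 0], "claw": 255}, {"travel": [-2, -15, 0], "rot": [0, 0, 0], "claw": 255}, {"travel": [-5, -10, 0], "rot": [0, 0, 0], "claw": 255}]}}

```text
time: 3.2
tool_pos: [0.4645, 0.0053, 0.053]
tcp_rot: [-0.377, -3.118, -0.007]
wrist_force: [-3.1, 8.6, 2.1]
width: -0.0
grip_force: 4.2
```

Emit:
{"fn": "jog_arm", "kwargs": {"commands": [{"travel": [0, 0, 0], "rot": [0, 0, 0], "claw": 255}, {"travel": [-2, -5, 0], "rot": [0, 0, 0], "claw": 255}, {"travel": [-2, -5, 0], "rot": [0, 0, 0], "claw": 255}, {"travel": [0, 0, 0], "rot": [0, 0, 0], "claw": 255}, {"travel": [0, 0, 0], "rot": [0, 0, 0], "claw": 255}]}}

```text
time: 3.7
tool_pos: [0.4666, -0.0054, 0.0528]
tcp_rot: [-0.377, -3.118, -0.005]
wrist_force: [-2.2, 7.0, 3.3]
width: -0.001
grip_force: 2.8
```

Run:
```python
from h import *
from workcell import monitor
s=monitor.read_state();p=np.load("g.npy");print(s["tool_pos"],s["wrist_force"])
goto(s,W(p,[-.065,-.091,.052])[0],p[2])
```

```text
[ 0.46656448 -0.00541523  0.05275142] [-2.15125034  6.9816333   3.33024835]
rot [ 0.19 -0.07  0.17] travel [-2.  -7.   0.8]
```

Emit:
{"fn": "jog_arm", "kwargs": {"commands": [{"travel": [-2, -3, 0], "rot": [0, 0, 0], "claw": 255}, {"travel": [-1, -2, 0], "rot": [0, 0, 0], "claw": 255}, {"travel": [0, -2, 0], "rot": [0, 0, 0], "claw": 255}, {"travel": [0, -1, 0], "rot": [0, 0, 0], "claw": 255}, {"travel": [0, 0, 0], "rot": [0, 0, 0], "claw": 255}]}}

```text
time: 4.2
tool_pos: [0.4682, -0.0116, 0.0527]
tcp_rot: [0.379, 3.118, 0.012]
wrist_force: [0.1, 15.5, 1.7]
width: 0.005
grip_force: 7.8
```

Emit:
{"fn": "jog_arm", "kwargs": {"commands": [{"travel": [0, -1, 0], "rot": [0, 0, 0], "claw": 255}, {"travel": [0, -1, 0], "rot": [0, 0, 0], "claw": 255}, {"travel": [0, 0, 0], "rot": [0, 0, 0], "claw": 255}, {"travel": [0, 0, 0], "rot": [0, 0, 0], "claw": 255}, {"travel": [0, 0, 0], "rot": [0, 0, 0], "claw": 255}]}}

```text
time: 4.7
tool_pos: [0.4683, -0.0123, 0.0528]
tcp_rot: [0.38, 3.117, 0.015]
wrist_force: [2.9, 20.8, -1.8]
width: -0.004
grip_force: 10.6
```

Emit:
{"fn": "jog_arm", "kwargs": {"commands": [{"travel": [0, -2, 0], "rot": [0, 0, 0], "claw": 255}, {"travel": [0, 0, 0], "rot": [0, 0, 0], "claw": 255}, {"travel": [0, 4, -5], "rot": [0, 0, 0], "claw": 255}, {"travel": [0, 0, -45], "rot": [0, 0, 0], "claw": 255}, {"travel": [0, 0, -45], "rot": [0, 0, 0], "claw": 255}]}}

```text
time: 5.2
tool_pos: [0.4663, -0.0147, 0.1469]
tcp_rot: [-0.373, -3.115, -0.001]
wrist_force: [1.4, -0.4, 0.6]
width: 0.003
grip_force: 0.0
```

Emit:
{"fn": "jog_arm", "kwargs": {"commands": [{"travel": [0, 0, -45], "rot": [0, 0, 0], "claw": 120}, {"travel": [0, 0, -42], "rot": [0, 0, 0], "claw": 120}, {"travel": [-30, 20, 0], "rot": [0, 0, 0], "claw": 120}, {"travel": [-30, 20, 0], "rot": [0, 0, 0], "claw": 120}, {"travel": [-30, 20, 0], "rot": [0, 0, 0], "claw": 120}]}}

```text
time: 5.7
tool_pos: [0.5711, 0.0216, 0.2361]
tcp_rot: [0.375, 3.116, 0.002]
wrist_force: [-0.7, -0.3, 0.1]
width: 0.536
grip_force: 0.0
```

Emit:
{"fn": "jog_arm", "kwargs": {"commands": [{"travel": [-20, 20, 0], "rot": [0, 0, 0], "claw": 120}, {"travel": [0, 20, 0], "rot": [0, 0, 0], "claw": 120}, {"travel": [0, 0, 0], "rot": [0, 0, 0], "claw": 120}, {"travel": [0, 0, 0], "rot": [0, 0, 0], "claw": 120}, {"travel": [0, 0, 0], "rot": [0, 0, 0], "claw": 120}]}}

```text
time: 6.2
tool_pos: [0.5984, 0.0556, 0.2346]
tcp_rot: [0.375, 3.119, 0.001]
wrist_force: [-0.5, 1.1, 0.8]
width: 0.53
grip_force: 0.0
```

Run:
```python
from h import *
from workcell import monitor,viewer
import cv2
s=monitor.read_state();print(s["time"],s["tool_pos"],s["wrist_force"])
c=viewer.read_camera("wrist");pickle.dump(c,open("w2.pkl","wb"))
p=np.load("g.npy")
q=fish(c,W(p,[[0,.02,.09]]))[0];print(q)
x0=int(np.clip(q[0]-100,0,440));y0=int(np.clip(q[1]-75,0,250));print(x0,y0)
cv2.imwrite("pics/w2.png",cv2.resize(c["color"][y0:y0+150,x0:x0+200],None,fx=4,fy=4,interpolation=cv2.INTER_CUBIC))
```

```text
6.2 [0.59836133 0.05557107 0.23464514] [-0.53899208  1.1372938   0.75361025]
[330.10159573 137.17427646]
230 62
```

View pics/w2.png

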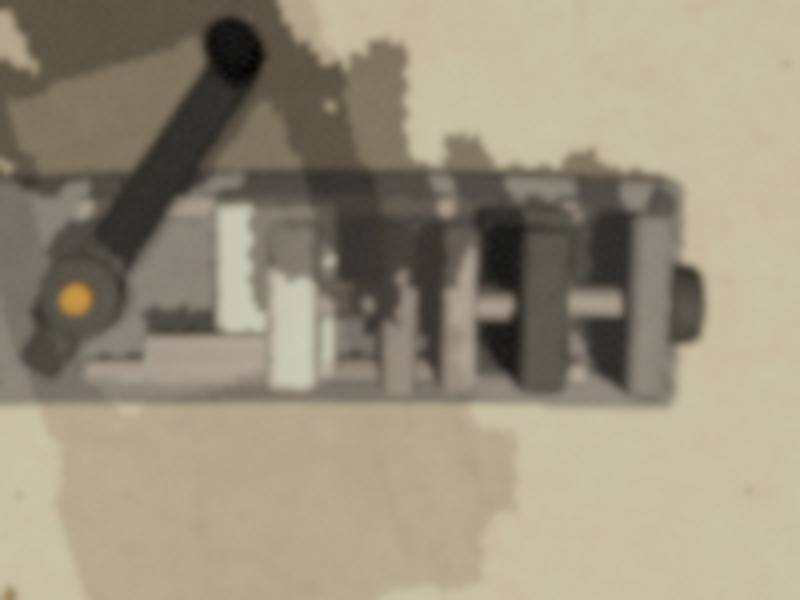

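Run:
```python
from h import *
from workcell import monitor
s=monitor.read_state();c=pickle.load(open("w2.pkl","rb"));p=np.load("g.npy")
loc=lambda X:((X[:2]-p[:2])@np.array([[np.cos(p[2]),-np.sin(p[2])],[np.sin(p[2]),np.cos(p[2])]])*1e3).round(1)
w=lambda x,y:np.array([230+(x+.5)/4-.5,62+(y+.5)/4-.5])
for u in((412,305),(442,305),(460,215),(460,390)):print(loc(ray(c,w(*u),.09,True)))
for u in((680,178),(675,402)):print("bedcorner",loc(ray(c,w(*u),.012,True)))
d=pickle.load(open("c0.pkl","rb"));A=d["scene"];B=d["side"]
a=lambda x,y:np.array([240+(x+.5)/5-.5,140+(y+.5)/5-.5])
b=lambda x,y:np.array([250+(x+.5)/5-.5,165+(y+.5)/5-.5])
print("handle top",ray(A,a(636,322),.112),ray(B,b(414,38),.112),"foot +y -x/+x",ray(B,b(390,95),.072),ray(B,b(438,95),.072))
st=[.4248,-.2183,.1804]
goto(s,[.4248,-.2183,.235],st[2])
```

```text
[ 0.6 22.3]
[ 0.5 29.3]
[-20.5  33.2]
[20.5 33.9]
bedcorner [-33.7 106.7]
bedcorner [ 34.5 107.9]
handle top [ 0.43619537 -0.2148784   0.112     ] [ 0.42295897 -0.21939998  0.112     ] foot +y -x/+x [ 0.43838545 -0.21638796  0.072     ] [ 0.40700638 -0.21660341  0.072     ]
rot [  0.06   0.03 -24.06] travel [ 219.9 -238.4   -0.3]
```

Emit:
{"fn": "jog_arm", "kwargs": {"commands": [{"travel": [0, 0, 0], "rot": [0, 0, -8.02], "claw": 100}, {"travel": [0, 0, 0], "rot": [0, 0, -8.02], "claw": 100}, {"travel": [0, 0, 0], "rot": [0, 0, -8.02], "claw": 100}, {"travel": [31.5, -34, 0], "rot": [0, 0, 0], "claw": 100}, {"travel": [31.5, -34, 0], "rot": [0, 0, 0], "claw": 100}]}}

```text
time: 6.75
tool_pos: [0.5486, -0.0222, 0.2344]
tcp_rot: [-0.288, 3.127, 0.002]
wrist_force: [1.2, -0.1, 0.2]
width: 0.608
grip_force: 0.0
```

Emit:
{"fn": "jog_arm", "kwargs": {"commands": [{"travel": [31.5, -34, 0], "rot": [0, 0, 0], "claw": 100}, {"travel": [31.5, -34, 0], "rot": [0, 0, 0], "claw": 100}, {"travel": [31.5, -34, 0], "rot": [0, 0, 0], "claw": 100}, {"travel": [31.5, -34, 0], "rot": [0, 0, 0], "claw": 100}, {"travel": [31, -34, 0], "rot": [0, 0, 0], "claw": 100}]}}

```text
time: 7.25
tool_pos: [0.4236, -0.2186, 0.2344]
tcp_rot: [-0.284, 3.127, 0.001]
wrist_force: [0.4, 0.3, 1.1]
width: 0.608
grip_force: 0.0
```

Emit:
{"fn": "jog_arm", "kwargs": {"commands": [{"travel": [0, 0, 35], "rot": [0, 0, 0], "claw": 100}, {"travel": [0, 0, 30], "rot": [0, 0, 0], "claw": 100}, {"travel": [0, 0, 0], "rot": [0, 0, 0], "claw": 100}, {"travel": [0, 0, 0], "rot": [0, 0, 0], "claw": 100}, {"travel": [0, 0, 0], "rot": [0, 0, 0], "claw": 100}]}}

```text
time: 7.75
tool_pos: [0.4266, -0.2174, 0.1709]
tcp_rot: [-0.285, 3.126, -0.0]
wrist_force: [0.7, 0.4, 0.2]
width: 0.607
grip_force: 0.0
```

Run:
```python
from h import *
from workcell import monitor,viewer
import cv2
s=monitor.read_state();print(s["time"],s["tool_pos"],s["wrist_force"],s["width"])
c=viewer.read_camera("wrist");pickle.dump(c,open("w3.pkl","wb"))
goto(s,[.4248,-.2183,.08],.1804)
cv2.imwrite("pics/w3.png",cv2.resize(c["color"][150:400,150:480],None,fx=2.4,fy=2.4,interpolation=cv2.INTER_CUBIC))
```

```text
7.75 [ 0.42664477 -0.21735155  0.17090324] [0.72870373 0.38473617 0.20823427] 0.6067451529469664
rot [-0.03  0.17  0.07] travel [ 2.  -0.6 90.9]
```

View pics/w3.png

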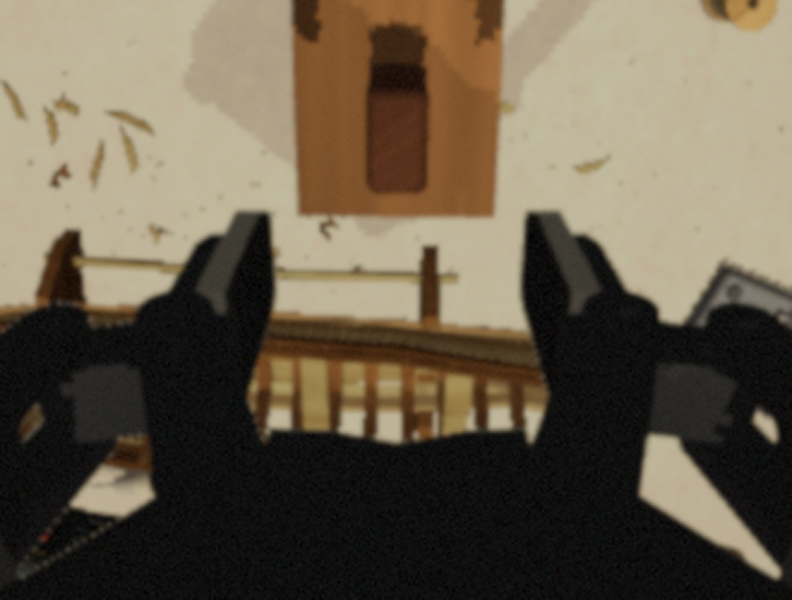

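Run:
```python
from h import *
from workcell import monitor
s=monitor.read_state();c=pickle.load(open("w3.pkl","rb"))
w=lambda x,y:np.array([150+(x+.5)/2.4-.5,150+(y+.5)/2.4-.5])
pts=[ray(c,w(*u),.112,True) for u in((397.5,90),(397.5,192),(368,140),(427,140),(397.5,140))]
print(np.linalg.norm(pts[0]-pts[1]),np.linalg.norm(pts[2]-pts[3]),pts[4])
print(ray(c,w(396,213),.072,True))
h=(pts[0]+pts[1])/2
goto(s,[h[0],h[1],.08],.1804)
```

```text
0.030580225182719883 0.016810212641743563 [ 0.42220906 -0.21873032  0.112     ]
[ 0.46148683 -0.21208032  0.072     ]
rot [-0.05  0.2   0.09] travel [ 4.3 -0.5 91.1]
```

Emit:
{"fn": "jog_arm", "kwargs": {"commands": [{"travel": [4, -0.5, 30], "rot": [0, 0, 0], "claw": 100}, {"travel": [0, 0, 30], "rot": [0, 0, 0], "claw": 100}, {"travel": [0, 0, 20], "rot": [0, 0, 0], "claw": 100}, {"travel": [0, 0, 11], "rot": [0, 0, 0], "claw": 100}, {"travel": [0, 0, 0], "rot": [0, 0, 0], "claw": 100}]}}

```text
time: 8.3
tool_pos: [0.4217, -0.2174, 0.0775]
tcp_rot: [0.286, -3.128, -0.004]
wrist_force: [0.1, -0.6, -0.5]
width: 0.611
grip_force: 0.0
```

Emit:
{"fn": "jog_arm", "kwargs": {"commands": [{"travel": [0, 0, 0], "rot": [0, 0, 0], "claw": 255}, {"travel": [0, 0, 0], "rot": [0, 0, 0], "claw": 255}, {"travel": [0, 0, 0], "rot": [0, 0, 0], "claw": 255}, {"travel": [0, 0, 0], "rot": [0, 0, 0], "claw": 255}, {"travel": [0, 0, 0], "rot": [0, 0, 0], "claw": 255}], "force": 50}}

```text
time: 8.8
tool_pos: [0.4232, -0.2186, 0.0797]
tcp_rot: [-0.284, 3.125, -0.0]
wrist_force: [-0.7, 0.9, 6.4]
width: 0.204
grip_force: 49.3
```

Run:
```python
from workcell import monitor
s=monitor.read_state();print(s)
```

```text
{'time': 8.8, 'q': array([-5.30379369e-01,  3.70119775e-02,  2.16671069e+00,  2.26871788e-03,
        9.34891767e-01, -2.28384613e+00]), 'joint_vel': array([-0.00155057,  0.00047998, -0.00153605,  0.0003617 ,  0.00057584,
       -0.00093017]), 'joint_torque': array([-2.63770586e-01, -3.02039051e+01, -2.84329194e+01, -1.30427331e-01,
       -1.50807188e-01,  1.10157626e-02]), 'tool_pos': array([ 0.4232464 , -0.21860157,  0.0797115 ]), 'tcp_rot': array([-2.84120230e-01,  3.12521903e+00, -3.91090194e-04]), 'wrist_force': array([-0.72587537,  0.89541786,  6.37692761]), 'torque': array([ 0.09385887, -0.00402707,  0.00229602]), 'grip_force': 49.27984893321991, 'width': 0.20420878062782186}
```

Emit:
{"fn": "jog_arm", "kwargs": {"commands": [{"travel": [0, 0, -10], "rot": [0, 0, 0], "claw": 255}, {"travel": [0, 0, -25], "rot": [0, 0, 0], "claw": 255}, {"travel": [0, 0, -30], "rot": [0, 0, 0], "claw": 255}, {"travel": [0, 0, -35], "rot": [0, 0, 0], "claw": 255}, {"travel": [0, 0, -20], "rot": [0, 0, 0], "claw": 255}]}}

```text
time: 9.3
tool_pos: [0.4226, -0.2186, 0.2013]
tcp_rot: [-0.284, 3.125, -0.001]
wrist_force: [0.7, -0.3, -0.8]
width: 0.201
grip_force: 49.6
```

Emit:
{"fn": "jog_arm", "kwargs": {"commands": [{"travel": [0, 0, 0], "rot": [0, 0, 0], "claw": 255}, {"travel": [0, 0, 0], "rot": [0, 0, 8.1], "claw": 255}, {"travel": [0, 0, 0], "rot": [0, 0, 8.1], "claw": 255}, {"travel": [0, 0, 0], "rot": [0, 0, 8.1], "claw": 255}, {"travel": [0, 0, 0], "rot": [0, 0, 0], "claw": 255}]}}

```text
time: 9.8
tool_pos: [0.4207, -0.2175, 0.1963]
tcp_rot: [-0.381, -3.116, -0.004]
wrist_force: [0.4, 0.5, -1.0]
width: 0.202
grip_force: 49.6
```

Run:
```python
from h import *
from workcell import monitor
s=monitor.read_state();p=np.load("g.npy");print(s["tool_pos"],s["wrist_force"],s["torque"],s["width"],s["grip_force"])
goto(s,W(p,[0,.0258,.2])[0],p[2])
```

```text
[ 0.42065488 -0.21746247  0.19626608] [ 0.39532837  0.50349437 -1.01795484] [ 0.01085305 -0.01115998  0.05330418] 0.20188288892649534 49.636820554733276
rot [ 0.14 -0.15  0.02] travel [-60.4 326.7  -3.7]
```

Emit:
{"fn": "jog_arm", "kwargs": {"commands": [{"travel": [-7.5, 41, -1], "rot": [0, 0, 0], "claw": 255}, {"travel": [-7.5, 41, -1], "rot": [0, 0, 0], "claw": 255}, {"travel": [-7.5, 41, -1], "rot": [0, 0, 0], "claw": 255}, {"travel": [-7.5, 41, -1], "rot": [0, 0, 0], "claw": 255}, {"travel": [-7.5, 41, 0], "rot": [0, 0, 0], "claw": 255}]}}

```text
time: 10.3
tool_pos: [0.5073, -0.0265, 0.2014]
tcp_rot: [-0.375, -3.118, -0.002]
wrist_force: [1.0, 0.2, 0.8]
width: 0.201
grip_force: 49.7
```

Emit:
{"fn": "jog_arm", "kwargs": {"commands": [{"travel": [-7.5, 41, 0], "rot": [0, 0, 0], "claw": 255}, {"travel": [-7.5, 41, 0], "rot": [0, 0, 0], "claw": 255}, {"travel": [-8, 39.7, 0], "rot": [0, 0, 0], "claw": 255}, {"travel": [0, 0, 0], "rot": [0, 0, 0], "claw": 255}, {"travel": [0, 0, 0], "rot": [0, 0, 0], "claw": 255}]}}

```text
time: 10.8
tool_pos: [0.5583, 0.0852, 0.2012]
tcp_rot: [-0.373, -3.117, -0.001]
wrist_force: [-0.0, -1.1, -1.7]
width: 0.201
grip_force: 49.8
```

Run:
```python
from h import *
from workcell import monitor
s=monitor.read_state();p=np.load("g.npy");print(s["tool_pos"],s["wrist_force"],s["torque"],s["grip_force"])
goto(s,W(p,[0,.0258,.175])[0],p[2])
```

```text
[0.55833367 0.08521057 0.2011504 ] [-0.00925478 -1.12117578 -1.6579357 ] [-0.03885219  0.01817685 -0.01430342] 49.77128505706787
rot [ 0.03 -0.12  0.32] travel [ 0.3 -0.3 26.2]
```

Emit:
{"fn": "jog_arm", "kwargs": {"commands": [{"travel": [0, 0, 18], "rot": [0, 0, 0.3], "claw": 255}, {"travel": [0, -0.3, 15], "rot": [0, 0, 0], "claw": 255}, {"travel": [0, 0, 0], "rot": [0, 0, 0], "claw": 255}, {"travel": [0, 0, 0], "rot": [0, 0, 0], "claw": 255}, {"travel": [0, 0, 0], "rot": [0, 0, 0], "claw": 255}]}}

```text
time: 11.3
tool_pos: [0.5593, 0.0838, 0.1701]
tcp_rot: [0.389, 3.116, 0.003]
wrist_force: [0.5, -0.0, -0.4]
width: 0.2
grip_force: 49.8
```

Run:
```python
from h import *
from workcell import monitor,viewer
import cv2
s=monitor.read_state();print(s["tool_pos"],s["wrist_force"])
p=np.load("g.npy");goto(s,W(p,[0,.0258,.168])[0],p[2])
c=viewer.read_camera("wrist");pickle.dump(c,open("w4.pkl","wb"))
R=Ro.from_rotvec(s["tcp_rot"]).as_matrix()
P=lambda L:fish(c,s["tool_pos"]+R@np.array(L))[0].round(1)
q=P([0.011,0,.0737]);print("tip front",q)
x0=int(q[0]-50);y0=int(q[1]-45);print(x0,y0)
cv2.imwrite("pics/w4.png",cv2.resize(c["color"][y0:y0+75,x0:x0+100],None,fx=8,fy=8,interpolation=cv2.INTER_CUBIC))
for y in (-10,-18,10,22): print(y,fish(c,W(p,[-.02,.0258+y/1e3,.09]))[0])
```

```text
[0.55925684 0.08375701 0.17010344] [ 0.48656872 -0.02301261 -0.39602988]
rot [ 0.11  0.05 -0.29] travel [1.5 0.9 2.1]
tip front [316.1 193.5]
266 148
-10 [303.3407372  177.42313483]
-18 [292.49847534 177.50596709]
10 [330.51723585 177.28935217]
22 [346.73848032 177.25982932]
```

View pics/w4.png

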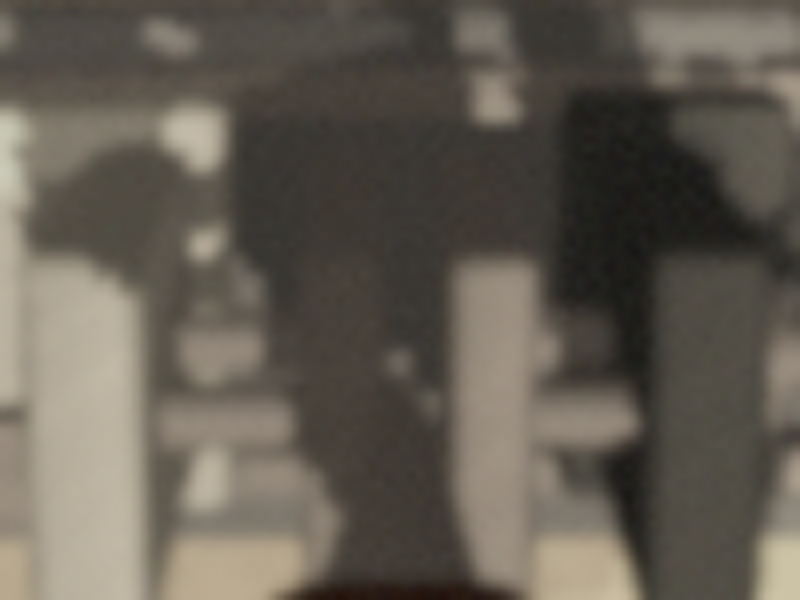

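Emit:
{"fn": "jog_arm", "kwargs": {"commands": [{"travel": [1.5, 1, 0], "rot": [0, 0, -0.3], "claw": 255}, {"travel": [0, 0, 3], "rot": [0, 0, 0], "claw": 255}, {"travel": [0, 0, 3], "rot": [0, 0, 0], "claw": 255}, {"travel": [0, 0, 2], "rot": [0, 0, 0], "claw": 255}, {"travel": [0, 0, 2], "rot": [0, 0, 0], "claw": 255}]}}

```text
time: 11.85
tool_pos: [0.5576, 0.0857, 0.1592]
tcp_rot: [-0.38, -3.118, -0.003]
wrist_force: [-0.3, 0.3, -1.3]
width: 0.208
grip_force: 49.8
```

Emit:
{"fn": "jog_arm", "kwargs": {"commands": [{"travel": [0, 0, 1], "rot": [0, 0, 0], "claw": 255}, {"travel": [0, 0, 1], "rot": [0, 0, 0], "claw": 255}, {"travel": [0, 0, 0], "rot": [0, 0, 0], "claw": 255}, {"travel": [0, 0, 0], "rot": [0, 0, 0], "claw": 255}, {"travel": [0, 0, 0], "rot": [0, 0, 0], "claw": 255}]}}

```text
time: 12.35
tool_pos: [0.5579, 0.0856, 0.1577]
tcp_rot: [0.38, 3.118, 0.003]
wrist_force: [-0.6, 0.5, -1.0]
width: 0.2
grip_force: 49.8
```

```bash
cat > st.py <<'E'
from h import *
from workcell import monitor
s=monitor.read_state();p=np.load("g.npy");c,sn=np.cos(p[2]),np.sin(p[2])
G=np.array([[c,sn,0],[-sn,c,0],[0,0,1]])
l=G@(s["tool_pos"]-np.r_[p[:2],0])*1e3
print(s["time"],"local",l.round(2),"tip below top",(90-(l[2]-73.7)).round(1),"F",(G@s["wrist_force"]).round(2),"M",(G@s["torque"]).round(3),s["grip_force"],s["width"])
goto(s,W(p,[0,.0258,.1])[0],p[2])
E
python3 st.py
```

```text
12.35 local [ -0.28  26.4  157.67] tip below top 6.0 F [-0.71  0.35 -0.99] M [ 0.006 -0.028  0.01 ] 49.759225845336914 0.20021160404546068
rot [0.1  0.02 0.04] travel [-0.3 -0.6 57.7]
```

Emit:
{"fn": "jog_arm", "kwargs": {"commands": [{"travel": [0, 0, 4], "rot": [0, 0, 0], "claw": 255}, {"travel": [0, 0, 4], "rot": [0, 0, 0], "claw": 255}, {"travel": [0, 0, 4], "rot": [0, 0, 0], "claw": 255}, {"travel": [0, 0, 0], "rot": [0, 0, 0], "claw": 255}, {"travel": [0, 0, 0], "rot": [0, 0, 0], "claw": 255}]}}

```text
time: 12.85
tool_pos: [0.5575, 0.0857, 0.1451]
tcp_rot: [-0.38, -3.118, -0.003]
wrist_force: [0.1, -0.5, -1.4]
width: 0.201
grip_force: 49.7
```

```bash
python3 st.py
```

```text
12.85 local [ -0.68  26.36 145.13] tip below top 18.6 F [ 0.22 -0.47 -1.36] M [ 0.006  0.021 -0.006] 49.70610201358795 0.20056689891616133
rot [ 0.09 -0.04  0.04] travel [-0.7 -0.6 45.1]
```

Emit:
{"fn": "jog_arm", "kwargs": {"commands": [{"travel": [0, 0, 3], "rot": [0, 0, 0], "claw": 255}, {"travel": [0, 0, 3], "rot": [0, 0, 0], "claw": 255}, {"travel": [0, 0, 2], "rot": [0, 0, 0], "claw": 255}, {"travel": [0, 0, 0], "rot": [0, 0, 0], "claw": 255}, {"travel": [0, 0, 0], "rot": [0, 0, 0], "claw": 255}]}}

```text
time: 13.35
tool_pos: [0.5578, 0.0858, 0.1373]
tcp_rot: [0.38, 3.118, 0.003]
wrist_force: [1.1, 0.7, -2.5]
width: 0.201
grip_force: 49.6
```

```bash
python3 st.py
```

```text
13.35 local [ -0.4   26.48 137.34] tip below top 26.4 F [ 0.86  0.97 -2.51] M [ 0.274 -0.131  0.001] 49.59415555000305 0.20080397747276965
rot [0.11 0.   0.04] travel [-0.4 -0.7 37.3]
```

Emit:
{"fn": "jog_arm", "kwargs": {"commands": [{"travel": [0, 0.5, 0], "rot": [0, 0, 0], "claw": 255}, {"travel": [0, 0, 2], "rot": [0, 0, 0], "claw": 255}, {"travel": [0, 0, 2], "rot": [0, 0, 0], "claw": 255}, {"travel": [0, 0, 0], "rot": [0, 0, 0], "claw": 255}, {"travel": [0, 0, 0], "rot": [0, 0, 0], "claw": 255}]}}

```text
time: 13.85
tool_pos: [0.558, 0.086, 0.1335]
tcp_rot: [0.38, 3.118, 0.002]
wrist_force: [0.6, -0.4, 0.1]
width: 0.204
grip_force: 49.9
```

```bash
python3 st.py
```

```text
13.85 local [ -0.27  26.79 133.51] tip below top 30.2 F [ 0.65 -0.29  0.1 ] M [-0.144 -0.202 -0.024] 49.900705218315125 0.2035638751119671
rot [0.09 0.02 0.04] travel [-0.3 -1.  33.5]
```

Emit:
{"fn": "jog_arm", "kwargs": {"commands": [{"travel": [0, 0, 2], "rot": [0, 0, 0], "claw": 255}, {"travel": [0, 0, 2], "rot": [0, 0, 0], "claw": 255}, {"travel": [0, 0, 2], "rot": [0, 0, 0], "claw": 255}, {"travel": [0, 0, 0], "rot": [0, 0, 0], "claw": 255}, {"travel": [0, 0, 0], "rot": [0, 0, 0], "claw": 255}]}}

```text
time: 14.35
tool_pos: [0.558, 0.0861, 0.1274]
tcp_rot: [0.38, 3.118, 0.003]
wrist_force: [1.3, -1.0, 1.2]
width: 0.207
grip_force: 50.1
```

```bash
python3 st.py
```

```text
14.35 local [ -0.26  26.89 127.45] tip below top 36.3 F [ 1.52 -0.64  1.18] M [-0.208 -0.212  0.028] 50.11519968509674 0.20659205638693434
rot [0.1  0.02 0.04] travel [-0.3 -1.1 27.4]
```

Emit:
{"fn": "jog_arm", "kwargs": {"commands": [{"travel": [0, -0.2, 2], "rot": [0, 0, 0], "claw": 255}, {"travel": [0, 0, 2], "rot": [0, 0, 0], "claw": 255}, {"travel": [0, 0, 2], "rot": [0, 0, 0], "claw": 255}, {"travel": [0, 0, 0], "rot": [0, 0, 0], "claw": 255}, {"travel": [0, 0, 0], "rot": [0, 0, 0], "claw": 255}]}}

```text
time: 14.85
tool_pos: [0.558, 0.0861, 0.1215]
tcp_rot: [0.38, 3.118, 0.003]
wrist_force: [1.4, -0.7, 1.4]
width: 0.202
grip_force: 50.4
```

```bash
python3 st.py
```

```text
14.85 local [ -0.23  26.83 121.47] tip below top 42.2 F [ 1.56 -0.3   1.44] M [-0.114 -0.262 -0.005] 50.399404764175415 0.20236470346852706
rot [0.11 0.03 0.04] travel [-0.2 -1.  21.5]
```

Emit:
{"fn": "jog_arm", "kwargs": {"commands": [{"travel": [0, 0, 2], "rot": [0, 0, 0], "claw": 255}, {"travel": [0, 0, 2], "rot": [0, 0, 0], "claw": 255}, {"travel": [0, 0, 1], "rot": [0, 0, 0], "claw": 255}, {"travel": [0, 0, 0], "rot": [0, 0, 0], "claw": 255}, {"travel": [0, 0, 0], "rot": [0, 0, 0], "claw": 255}]}}

```text
time: 15.35
tool_pos: [0.5581, 0.0861, 0.1168]
tcp_rot: [0.38, 3.118, 0.003]
wrist_force: [0.7, -0.3, 5.9]
width: 0.202
grip_force: 50.6
```

```bash
python3 st.py
```

```text
15.35 local [ -0.19  26.86 116.81] tip below top 46.9 F [ 0.75 -0.16  5.9 ] M [-0.071 -0.07  -0.036] 50.57712256908417 0.20219606274369778
rot [0.11 0.03 0.04] travel [-0.2 -1.1 16.8]
```

Emit:
{"fn": "jog_arm", "kwargs": {"commands": [{"travel": [0, 0, 0], "rot": [0, 0, 0], "claw": 255}, {"travel": [0, 0, 0], "rot": [0, 0, 0], "claw": 255}, {"travel": [0, 0, 0], "rot": [0, 0, 0], "claw": 255}, {"travel": [0, 0, 0], "rot": [0, 0, 0], "claw": 255}, {"travel": [0, 0, 0], "rot": [0, 0, 0], "claw": 255}]}}

```text
time: 15.85
tool_pos: [0.5581, 0.0861, 0.1168]
tcp_rot: [0.38, 3.118, 0.003]
wrist_force: [0.0, -0.6, 4.9]
width: 0.206
grip_force: 50.6
```

```bash
python3 st.py
python3 - <<'E'
from workcell import viewer
import cv2,numpy as np
a=viewer.read_camera("side")["color"][190:290,245:345];b=viewer.read_camera("scene")["color"][130:230,240:340]
cv2.imwrite("pics/f.png",cv2.resize(np.hstack([a,b]),None,fx=4,fy=4,interpolation=cv2.INTER_CUBIC))
E
```

```text
15.85 local [ -0.19  26.85 116.79] tip below top 46.9 F [ 0.18 -0.6   4.85] M [-0.073 -0.104  0.031] 50.57741940021515 0.20569219015095894
rot [0.11 0.03 0.04] travel [-0.2 -1.1 16.8]
```

View pics/f.png

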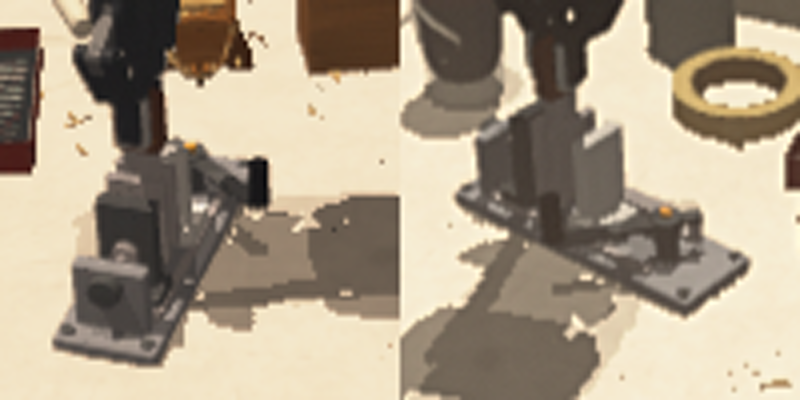

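The picture shows the lever at rest (post at about (258,182) in the left half) and the blade held upright between the plates, with its handle clear of them. The downward push is about 5 N and the side force is close to zero, so I am handing in.

```bash
python3 -c "
from workcell import workorder
print(workorder.finish_job())"
```

```text
the job is handed in; nothing more can be done
None
```

I handed the job in at about 16 s with the lever swung to its stop and back at rest, and the blade still held upright between the plates, about 47 mm deep with about 5 N of downward push and almost no side force. No verdict came back, the plates' push-back was judged only from forces, and the spool, sanding block and glue bottle were never approached but not re-checked at the end.

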